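# Refit the teal cover of a chromatograph valve module

### The arm

A 6-joint arm with a two-finger parallel gripper is mounted at the origin on the work surface. World frame = base frame: x ahead of the robot, y to its left, z up, the work surface at z = 0. Lengths are in m, angles in rad, forces in N, time in s.
With the tool pointing down it reaches from about 0.225 to 0.875 m from the base axis. Payload 3.4 kg.
Tool frame: the origin (TCP) lies between the finger pads, 19 mm behind the fingertips; this is the grasp point; z points along the fingers, y is the line along which they close (so a half turn about z gives the same grasp; the last joint's range is limited). The gripper opens to 85 mm and grips with 20 to 120 N. Pads are 22 mm wide; open, the fingers measure 114 mm over their backs; the gripper's body (76 mm by 85 mm) begins 54 mm behind the grasp point. The pads swing forward as they close: fully open they stand 13 mm farther back than shut.
Start: joints at [1, 0.276, 1.505, -0, 1.361, -0.121], TCP at [0.25, 0.518, 0.25] pointing down, gripper open.
Joint ranges: [-2.89, 2.89], [-0.75, 2.08], [0.22, 2.7], [-1.18, 4.32], [0.11, 2.71], [-2.7, 2.7]. Speed limits (rad/s): [2.57, 2.57, 3.14, 3.14, 3.14, 3.14].

### API

Orientations are given as a unit quaternion [w, x, y, z].
In Python, from rig import readout, vision, manip gives the robot as it stands.
- The arm moves only by the shell command python3 -m handwheel 'ROWS' [FORCE]. ROWS is JSON, a list of rows, each a list of 3 entries, a list of its own where there are three numbers: the shift along the tool's x, y, z in mm, then the turn, a rotation vector about the tool's x, y, z in units of 6 degrees (1.0 is 6 degrees), then the closure, from -1 (fully open) to 1 (shut), so that 0 is half open. A call has 1 to 20 rows; each row shifts and turns the commanded pose from where the row before left it, along the tool's axes as they then stand; what a row does not reach is not made up. A row lasts 1/8 s, in which the tool goes at most 62.5 mm and 10.7 degrees, less where a joint would pass 70% of its speed; a pose out of reach is approached as far as the arm can. A call is refused whole if a number of a shift passes 62.5 or a number of a turn 1, either way. A call with a gripper value outside its range is refused whole. The fingers move at their own pace and stop on an object; FORCE is the grip in N (left out, the last holds). Time passes only in rows, so rows that do not move let the fingers close. It gives the time, the measured TCP pose, the force, the opening and the grip force at its end, in the units of the state.
- readout.get_state(): the state, without advancing time (a new reading comes with each control period).
- vision.get_image(name): name is "side" or "top"; returns the picture (384x512x3 uint8, blue, green, red); there is no depth.
- vision.camera_params(name): a dict with "intrinsics" (3x3 intrinsics, pixels), "rvec" (rotation vector, rad) and "tvec" (3), from world to camera coordinates, as OpenCV has them. Camera axes: x right, y down, z forward; pixel columns grow to the right and rows downward; lengths in m; the calibration is good to about 2 mm. A picture is of the moment at which its call begins. camera_params takes no time and is no camera call.
- manip.sign_off(): hands the job in; it is judged then, once.
The state is a dict: "clock": time; "qpos": joint angles; "qd": joint speeds; "effort": joint torques, N m; "position": TCP position; "ee_rot": TCP orientation; "contact_force": force on the tool from outside, world axes, zero at the start; "moment": the same for the moment, N m; "width": finger opening in m; "gripper_force": force on a finger pad.
Only numpy, scipy, OpenCV 4.12 (cv2) and the standard library are available. Lean on these libraries where they do the work, as an engineer would, in place of code of your own. Each camera call takes 0.05 s, during which the arm holds its last target. There are 200 camera calls.

### The job

Close the open valve module with the teal cover, leaving the grey cover and the bottle where they are. Hold the cover by its handle, well tilted (some 15 to 20 degrees), and hook its low edge under the steel lip; then lower the other edge by the handle until the cover lies flat on the ledges inside the rim, and only then let go.

Things in the scene. Friction and masses are not known exactly. Their poses are not given: they have to be found in the camera images.
- module: Open valve module: white box, teal stripes, fixed, 180 (x) x 144 (y) mm. Origin: centre of underside; x level, from its lip end (robot side, yaw to 20 deg) to its far end. Recess centred on it: 156 x 120 mm, upright walls, rim at z 64. Two grey ledges along its long sides (28 mm wide, z 40) carry the cover; pit between. Seated cover: origin at x 0, y 0, z 40, with 10 mm play each way.
- lip (a point): Middle of the free edge of the module's steel lip, on its underside, 64 mm above the bench (module x -48); axes as the module's. The lip is a 5 mm plate (top 69 mm above the bench) roofing the first 30 mm of the recess at the robot-side end, 24 mm above the ledges. From lip edge to far wall is 126 mm, so the 136 mm cover cannot go in level; seated, it has 20 mm under the lip.
- teal_cover: Teal cover: plate 136 (x) x 100 (y) x 6 mm, 180 g, flat on the bench, x within 30 deg of the robot's. Origin: centre of underside, z up. On its centre a white upright handle blade 14 mm thick (x), 50 long (y), top 54 mm above the origin. Gripped across x with the TCP 51 mm above the origin, the fingertips stay above the lip. Its two 100 mm edges are alike: hook either.
- grey_cover: Bystander: dark grey cover of the same shape and size with a black handle, for another module. Origin: centre of its underside. Leave it alone.
- bottle: Bystander: small clear bottle with teal cap and paper label, 66 mm across, 130 mm tall, loose, on the bench beyond the work. Origin: centre of its underside. A fixed white vial rack (70 x 160 mm, 67 mm tall) also stands there.

How it is judged:
On the way, in this order (a step that is already met when the one before it is completed fails the run):
1. the teal cover is tilted (over 6 degrees) with one edge at least 4 mm under the lip (angle between teal_cover's own z axis and vertical above 0.105 rad and x of lip in the frame of teal_cover between -0.064 and 0.064 m and y of lip in the frame of teal_cover between -0.035 and 0.035 m and z of lip in the frame of teal_cover between 0.004 and 0.04 m), for 0.1 s.
2. the cover is lowered to lie flat (within 5 degrees) in the recess while the fingers still hold it (angle between teal_cover's own z axis and vertical below 0.09 rad and contact force between the fingers and teal_cover above 0.3 N and z of teal_cover in the frame of lip below -0.015 m and x of teal_cover in the frame of lip between 0.03 and 0.066 m), for 0.1 s.
At the end, for the whole second after the job is handed in: The teal cover rests flat (within 3.4 degrees) on the ledges inside the rim (origin 19 to 29 mm below the lip's underside), its origin within 14 mm of the middle of the recess along and across, its edges within 10 degrees of the module's, one edge under the lip, at rest (x of teal_cover in the frame of lip between 0.034 and 0.062 m and y of teal_cover in the frame of lip between -0.014 and 0.014 m and z of teal_cover in the frame of lip between -0.029 and -0.019 m and angle between the x axis of teal_cover and the x axis of lip, either way round below 0.18 rad and angle between teal_cover's own z axis and vertical below 0.06 rad and linear speed of teal_cover below 0.02 m/s); the robot touches nothing.
It fails at once if the grey cover is moved more than 30 mm (distance of grey_cover from where it was at the start of the episode above 0.03 m).
It fails at once if the bottle is moved more than 40 mm or tipped over (distance of bottle from where it was at the start of the episode above 0.04 m or angle between bottle's own z axis and vertical above 0.5 rad).
It also fails if it takes over 42 s, if anything falls off the work surface, if the arm or the gripper's body presses on something with over 40 N, if the wrist force passes 120 N, or if a joint passes its speed limit or range.

## Working session

There is one attempt and no reset: what is moved stays moved. The work goes in short steps, Python scripts to look and compute and a shell command to move; the robot and the scene stay as the last step left them, time stands still between calls to the robot, and variables do not carry over. Pictures are saved under pics/ and viewed, at most 10 in all, crops included, and the job is handed in when it is done.

```bash
mkdir -p pics; ls
python3 - <<'E'
from rig import readout, vision
import cv2
for n in("side","top"):
    cv2.imwrite(f"pics/{n}0.png",vision.get_image(n)); print(n,vision.camera_params(n))
print(readout.get_state())
E
```

```text
pics
side {'intrinsics': array([[365.60707145,   0.        , 255.36382288],
       [  0.        , 365.60707145, 187.35365264],
       [  0.        ,   0.        ,   1.        ]]), 'rvec': array([ 2.30236968, -0.5627893 ,  0.24117351]), 'tvec': array([-0.53942005,  0.25640315,  0.72348446])}
top {'intrinsics': array([[427.25874444,   0.        , 255.95398992],
       [  0.        , 427.25874444, 195.06338192],
       [  0.        ,   0.        ,   1.        ]]), 'rvec': array([ 2.15042836, -2.1067389 ,  0.13925501]), 'tvec': array([0.00230331, 0.6237405 , 1.05453015])}
{'clock': 0.1, 'qpos': array([ 1.00000872e+00,  2.76543048e-01,  1.50598565e+00, -7.90031036e-06,
        1.36070996e+00, -1.20971640e-01]), 'qd': array([ 4.13027602e-05, -1.12439127e-03, -4.27108190e-03,  8.41747369e-04,
       -5.07779376e-04, -4.86123444e-04]), 'effort': array([-6.00821149e-04, -4.17699552e+01, -2.46403009e+01, -2.94822285e-04,
        5.76571256e-03,  5.83056504e-06]), 'position': array([0.24976739, 0.51744053, 0.24922807]), 'ee_rot': array([-2.75382526e-04,  2.23015783e-01,  9.74814487e-01, -7.75567726e-04]), 'contact_force': array([-0.99043586,  0.9813917 ,  0.04285915]), 'moment': array([-0.00545703,  0.01498513, -0.01188816]), 'gripper_force': 0.0, 'width': 0.08549317698383573}
```

View pics/top0.png

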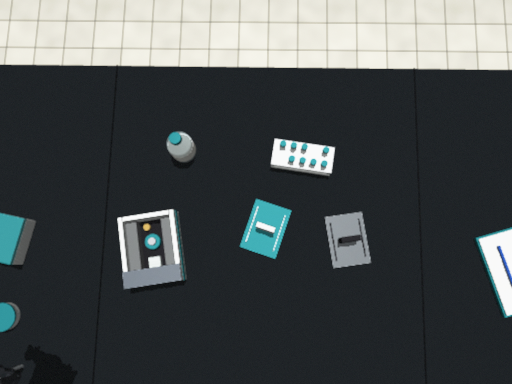

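View pics/side0.png

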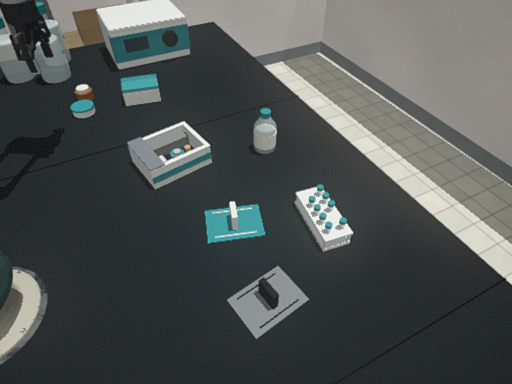

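```bash
cat > h.py <<'E'
import cv2, numpy as np
from rig import readout, vision
from scipy.spatial.transform import Rotation as R
def cam(n):
    p=vision.camera_params(n); return p["intrinsics"],cv2.Rodrigues(p["rvec"])[0],p["tvec"],p["rvec"]
def ray(n,uv,z):
    K,Rm,t,_=cam(n); uv=np.atleast_2d(np.asarray(uv,float))
    d=np.c_[uv,np.ones(len(uv))]@np.linalg.inv(K).T@Rm; c=-Rm.T@t
    return c+d*((z-c[2])/d[:,2])[:,None]
def proj(n,P):
    K,Rm,t,r=cam(n); return cv2.projectPoints(np.asarray(P,float),r,t,K,None)[0][:,0]
def mask(img,lo,hi,box):
    m=cv2.inRange(cv2.cvtColor(img,cv2.COLOR_BGR2HSV),lo,hi); k=np.zeros_like(m)
    x0,y0,x1,y1=box; k[y0:y1,x0:x1]=m[y0:y1,x0:x1]; return k
def rect(n,m,z):
    v,u=np.nonzero(m); P=ray(n,np.c_[u,v],z)[:,:2]*1000
    return cv2.minAreaRect(P.astype(np.float32))
E
python3 - <<'E'
from h import *
a=cv2.imread("pics/top0.png")
m=mask(a,(80,100,60),(100,255,255),(230,190,300,265)); print("cover",m.sum()/255,rect("top",m,.006))
h=mask(a,(0,0,200),(180,60,255),(250,215,280,240)); print("handle",rect("top",h,.054))
hsv=cv2.cvtColor(a,cv2.COLOR_BGR2HSV); print(hsv[275,135:170:8],hsv[214,130:170:10],hsv[240,122:126])
print("cam",-cam("top")[1].T@cam("top")[2])
cv2.imwrite("pics/crop1.png",cv2.resize(a[200:300,105:205],None,fx=6,fy=6,interpolation=cv2.INTER_NEAREST))
E
```

```text
cover 1722.0 ((542.347900390625, -10.071372985839844), (102.92477416992188, 138.68939208984375), 72.37450408935547)
handle ((541.2860717773438, -10.983287811279297), (76.48197174072266, 40.271968841552734), 72.13184356689453)
[[105  30 152]
 [106  31 154]
 [107  33 155]
 [105  30 155]
 [106  31 156]] [[111  47  38]
 [ 90   4 211]
 [ 90   1 250]
 [  0   0 248]] [[ 90   1 250]
 [ 90   1 244]
 [ 68   5 187]
 [ 75   5  98]]
cam [ 0.45268812 -0.01436113  1.13840176]
```

View pics/crop1.png

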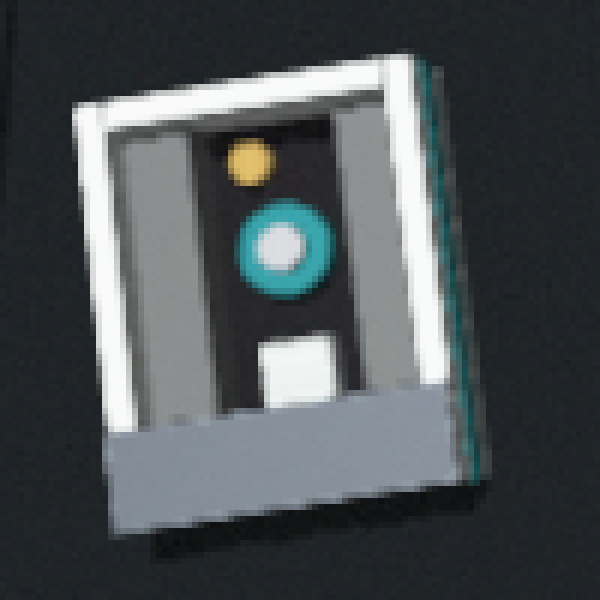

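The module's rim corners are near (72,103) and (412,55) in the crop. The lip's free edge runs from (104,434) to (450,384) and its back edge from (112,535) to (458,482).

Run:
```python
from h import *
c=lambda *p:np.array(p)/6-.5+[105,200]
f=ray("top",c((72,103),(412,55)),.064)*1000; l=ray("top",c((104,434),(450,384),(458,482),(112,535)),.069)*1000
print(f.round(1),l.round(1),sep="\n")
nn=np.linalg.norm
print("rim width",nn(f[0]-f[1]),"lip width",nn(l[0]-l[1]),nn(l[3]-l[2]),"lip depth",nn(l[0]-l[3]),nn(l[1]-l[2]),"len",nn((f[0]-l[3])[:2]),nn((f[1]-l[2])[:2]))
ax=(f[0]+f[1]-l[2]-l[3])[:2]; ay=(f[0]-f[1]+l[0]-l[1]+l[3]-l[2])[:2]
print("yaw",np.degrees(np.arctan2(ax[1],ax[0])),np.degrees(np.arctan2(-ay[0],ay[1])))
print("centre",((f[0]+f[1]+l[2]+l[3])/4)[:2],"edge mid",((l[0]+l[1])/2)[:2])
st=readout.get_state(); M=R.from_quat(st["ee_rot"],scalar_first=True).as_matrix(); print(M.round(3))
```

```text
[[558.9 368.5  64. ]
 [582.2 224.6  64. ]]
[[421.3 343.3  69. ]
 [444.9 200.5  69. ]
 [405.2 195.2  69. ]
 [380.5 337.   69. ]]
rim width 145.73918398179737 lip width 144.69250102871146 143.95214431724781 lip depth 41.236095731819326 40.04312286409563 len 181.13060441972715 179.40974524526965
yaw 9.725460644051369 9.495392512514801
centre [481.70673471 281.35358694] edge mid [433.09385893 271.89966803]
[[-0.901  0.435 -0.001]
 [ 0.435  0.901 -0.001]
 [ 0.    -0.002 -1.   ]]
```

```bash
python3 -m handwheel '[[[-35,-25,0],[0,0,0],-1],[[-35,-25,0],[0,0,0],-1],[[-35,-25,0],[0,0,0],-1],[[-35,-25,0],[0,0,0],-1],[[-35,-25,0],[0,0,0],-1],[[-35,-25,0],[0,0,0],-1],[[-35,-25,0],[0,0,0],-1],[[-35,-25,0],[0,0,0],-1],[[-35,-25,0],[0,0,0],-1],[[-35,-25,0],[0,0,0],-1],[[-35,-25,0],[0,0,0],-1],[[-35,-25,0],[0,0,0],-1],[[-35,-25,0],[0,0,0],-1],[[-35,-25,0],[0,0,0],-1],[[0,0,0],[0,0,1],-1],[[0,0,0],[0,0,1],-1],[[0,0,0],[0,0,1],-1],[[0,0,0],[0,0,1],-1],[[0,0,0],[0,0,1],-1],[[0,0,0],[0,0,1],-1]]' 60
python3 -m handwheel '[[[0,0,0],[0,0,1],-1],[[0,0,0],[0,0,1],-1],[[0,0,0],[0,0,1],-1],[[0,0,0],[0,0,1],-1],[[0,0,0],[0,0,1],-1],[[0,0,0],[0,0,1],-1],[[0,0,0],[0,0,1],-1],[[0,0,0],[0,0,0.63],-1],[[0,0,0],[0,0,0],-1]]'
cat >> h.py <<'E'
def goal(p,M):
    "shift (mm, tool axes) and turn (6 deg units, tool axes) from the measured pose to p (mm), M"
    s=readout.get_state(); T=R.from_quat(s["ee_rot"],scalar_first=True)
    return T.inv().apply(np.array(p)-s["position"]*1000).round(1),(np.degrees((T.inv()*R.from_matrix(M)).as_rotvec())/6).round(2)
def tool(yaw,tilt=0):
    "tool down, y axis at yaw (deg), then turned about its own x by tilt (deg)"
    a=np.radians(yaw); c,s=np.cos(a),np.sin(a)
    return np.array([[-s,c,0],[c,s,0],[0,0,-1]])@R.from_euler('x',tilt,degrees=True).as_matrix()
E
python3 - <<'E'
from h import *
print(goal([542.3,-10.1,51],tool(-17.6)),readout.get_state()["position"],readout.get_state()["qpos"].round(2))
a=vision.get_image("side"); cv2.imwrite("pics/side1.png",a[100:340,150:390])
m=mask(a,(80,100,60),(100,255,255),(195,195,275,250)); print(rect("side",m,.006))
E
```

```text
clock: 2.6
position: [0.5388, -0.0104, 0.2495]
ee_rot: [-0.001, 0.515, 0.857, -0.0]
contact_force: [-0.4, -0.7, -0.7]
width: 0.0851
gripper_force: 0.0
clock: 3.72
position: [0.5388, -0.0103, 0.2496]
ee_rot: [-0.0, 0.806, 0.591, -0.0]
contact_force: [-0.3, 0.6, -0.3]
width: 0.0852
gripper_force: 0.0
(array([  1.3,   3.4, 198.6]), array([-0.01,  0.  ,  0.02])) [ 0.53883582 -0.01034541  0.24957953] [-0.15  0.22  1.58  0.    1.34  0.16]
((542.3880004882812, -13.860450744628906), (106.64608764648438, 139.21124267578125), 72.718505859375)
```

```bash
python3 -m handwheel '[[[0,4,25],[0,0,0],-1],[[0,0,30],[0,0,0],-1],[[0,0,30],[0,0,0],-1],[[0,0,30],[0,0,0],-1],[[0,0,30],[0,0,0],-1],[[0,0,25],[0,0,0],-1],[[0,0,20],[0,0,0],-1],[[0,0,8],[0,0,0],-1],[[0,0,0],[0,0,0],-1],[[0,0,0],[0,0,0],1],[[0,0,0],[0,0,0],1],[[0,0,0],[0,0,0],1],[[0,0,0],[0,0,0],1],[[0,0,0],[0,0,0],1],[[0,0,0],[0,0,0],1],[[0,0,0],[0,0,0],1],[[0,0,0],[0,0,0],1]]' 70
python3 - <<'E'
from h import *
print(readout.get_state()["position"])
print(cv2.imwrite("pics/side2.png",cv2.resize(vision.get_image("side")[130:310,150:390],None,fx=3,fy=3)))
E
```

```text
clock: 5.9
position: [0.5433, -0.0117, 0.0525]
ee_rot: [0.0, 0.807, 0.591, 0.0]
contact_force: [0.1, 0.4, 5.2]
width: 0.0123
gripper_force: 72.4
[ 0.54325284 -0.01165309  0.05252578]
True
```

View pics/side2.png

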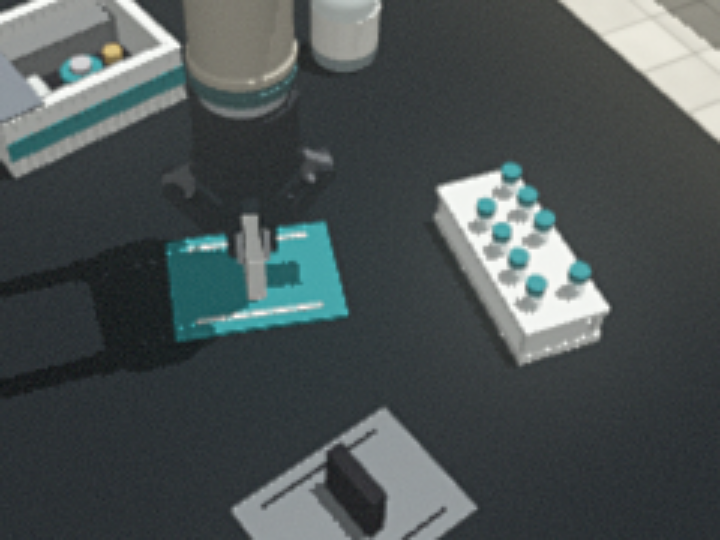

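The blade is held between the pads (opening 12 mm), with the module and the bystanders untouched. Next: lift, carry, turn and tilt.

```bash
python3 -m handwheel '[[[0,0,-15],[0,0,0],1],[[0,0,-30],[0,0,0],1],[[0,0,-38],[0,0,0],1],[[0,0,-38],[0,0,0],1],[[0,0,-36],[0,0,0],1],[[14,-7,0],[0,0,0],1],[[26,-14,0],[0,0,0],1],[[26,-14,0],[0,0,0],1],[[26,-14,0],[0,0,0],1],[[26,-14,0],[0,0,0],1],[[27,-14,0],[0,0,0],1],[[27,-14,0],[0,0,0],1],[[27,-14,0],[0,0,0],1],[[27,-14,0],[0,0,0],1],[[26,-14,0],[0,0,0],1],[[14,-5,0],[0,0,0],1]]'
python3 -m handwheel '[[[0,0,0],[0,0,-0.5],1],[[0,0,0],[0,0,-0.9],1],[[0,0,0],[0,0,-0.9],1],[[0,0,0],[0,0,-0.9],1],[[0,0,0],[0,0,-0.9],1],[[0,0,0],[0,0,-0.43],1],[[0,0,0],[-0.4,0,0],1],[[0,0,0],[-0.7,0,0],1],[[0,0,0],[-0.8,0,0],1],[[0,0,0],[-0.7,0,0],1],[[0,0,0],[-0.4,0,0],1],[[0,0,0],[0,0,0],1],[[0,0,0],[0,0,0],1]]'
python3 - <<'E'
from h import *
print(goal([492.1,283.1,155],tool(9.6,-18)),readout.get_state()["position"])
for n in("side","top"):
    a=vision.get_image(n); cv2.imwrite(f"pics/{n}3.png",a)
a=cv2.imread("pics/side3.png"); b=cv2.imread("pics/top3.png")
cv2.imwrite("pics/both3.png",np.hstack([cv2.resize(a[70:200,80:230],(400,347)),cv2.resize(b[190:320,90:240],(400,347))]))
E
```

```text
clock: 7.95
position: [0.4896, 0.285, 0.2073]
ee_rot: [-0.001, 0.806, 0.592, -0.002]
contact_force: [0.3, -0.0, -3.3]
width: 0.0126
gripper_force: 71.3
clock: 9.57
position: [0.4916, 0.2835, 0.2086]
ee_rot: [0.101, 0.637, 0.755, 0.119]
contact_force: [0.3, 0.1, -2.5]
width: 0.0128
gripper_force: 71.3
(array([ -0.5, -16.1,  51.2]), array([-0.01,  0.  ,  0.  ])) [0.49157775 0.28352838 0.20863741]
```

View pics/both3.png

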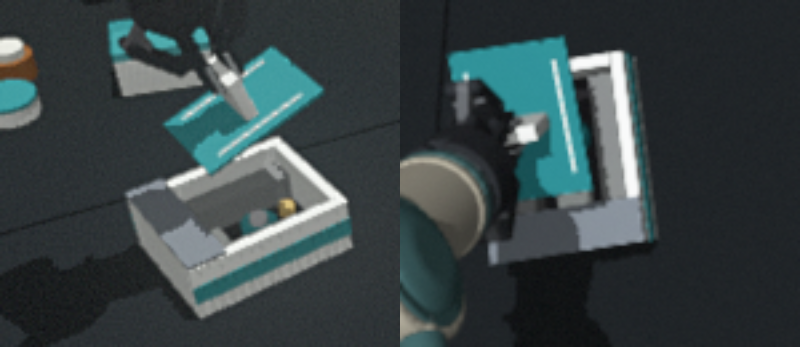

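The cover hangs tilted with its low edge toward the lip. In the side crop its corners are at about (165,125), (212,173), (323,90) and (272,47). In the top crop they are at (448,52), (565,38) and (592,190).

Run:
```python
from h import *
from scipy.optimize import least_squares
s=readout.get_state(); T=R.from_quat(s["ee_rot"],scalar_first=True)
C=np.array([[-50,-68],[50,-68],[50,68],[-50,68]],float)  # tool x, y: nearR, nearL, farL, farR
sd=np.array([[212,173],[165,125],[272,47],[323,90]])/2.6667-.3+[80,70]
tp=np.array([[192,190],[48,52],[165,38]])/2.6667-.3+[90,190]; ti=[0,2,3]
def P(o): return T.apply(np.c_[C+o[:2],np.full(4,52.5-6+o[2])])/1000+s["position"]
def P6(o):
    X=np.c_[C,np.zeros(4)]; X=R.from_rotvec(o[3:]).apply(X)+[o[0],o[1],46.5+o[2]]; return T.apply(X)/1000+s["position"]
f=lambda o,Q:np.r_[(proj("side",Q(o))-sd).ravel(),(proj("top",Q(o))[ti]-tp).ravel()]
print("err at nominal",f(np.zeros(3),P).round(1))
for Q,n in((P,3),(P6,6)):
    r=least_squares(f,np.zeros(n),args=(Q,),x_scale=[1,1,1,.02,.02,.02][:n]); print(r.x[:3].round(1),np.degrees(r.x[3:]).round(1),"rms",np.sqrt(np.mean(r.fun**2)).round(2))
```

```text
err at nominal [-1.6 -0.7 -1.2 -1.  -0.3 -1.  -0.3 -1.   0.5 -0.2  0.1  0.8 -0.1 -0.4]
[1.4 0.2 4.6] [] rms 0.44
[1.5 0.2 4.8] [-0.9 -0.2  0.6] rms 0.4
```

```bash
python3 -m handwheel '[[[-0.5,-4,14],[0,0,0],1],[[-0.5,-4,19],[0,0,0],1],[[-0.5,-4,19],[0,0,0],1],[[0,-4,13],[0,0,0],1],[[0,-4,12],[0,0,0],1],[[0,-3,8],[0,0,0],1],[[0,-1,3],[0,0,0],1],[[0,0,0],[0,0,0],1],[[0,0,0],[0,0,0],1]]'
python3 - <<'E'
from h import *
s=readout.get_state();p=s["position"]*1000
a=np.radians(9.6);d=p[:2]-[481.7,281.4];X=d@[np.cos(a),np.sin(a)];Y=d@[-np.sin(a),np.cos(a)]
print("module frame",X,Y,"xl",X-48.5,"zl",p[2]-70.9)
for n in("side","top"):
    a=vision.get_image(n); cv2.imwrite(f"pics/{n}4.png",a)
a=cv2.imread("pics/side4.png"); b=cv2.imread("pics/top4.png")
cv2.imwrite("pics/both4.png",np.hstack([cv2.resize(a[100:200,110:225],(400,347)),cv2.resize(b[190:320,90:240],(400,347))]))
E
```

```text
clock: 10.8
position: [0.4965, 0.2831, 0.1186]
ee_rot: [0.101, 0.637, 0.754, 0.12]
contact_force: [-0.8, -0.3, -2.3]
width: 0.0122
gripper_force: 71.4
module frame 14.906661932884079 -0.7779054433480707 xl -33.59333806711592 zl 47.652291930260176
```

View pics/both4.png

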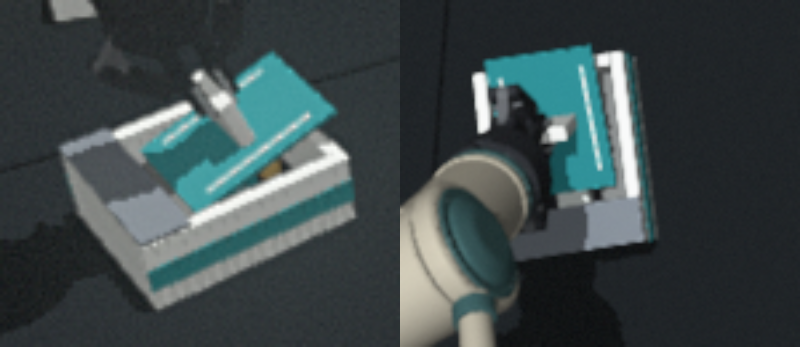

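The low edge is down inside the recess, just past the lip edge (side crop from (145,150) to (190,210)), and clear of both side walls. Next: slide it back under the lip.

```bash
python3 -m handwheel '[[[0,-5,-1.6],[0,0,0],1],[[0,-6,-1.5],[0,0,0],1],[[0,-6,-1.5],[0,0,0],1],[[0,-6,-1.5],[0,0,0],1],[[0,-6,-1.5],[0,0,0],1],[[0,-3,-1],[0,0,0],1],[[0,0,0],[0,0,0],1],[[0,0,0],[0,0,0],1]]'
python3 - <<'E'
from h import *
s=readout.get_state();p=s["position"]*1000
a=np.radians(9.6);d=p[:2]-[481.7,281.4];X=d@[np.cos(a),np.sin(a)];Y=d@[-np.sin(a),np.cos(a)]
print("module frame",X,Y,"xl",X-48.5,"zl",p[2]-70.9)
# lowering rows about the low corner: tool pose in module xz for tilt th, end xl=-68, zl 42
ths=np.r_[18:-.1:7j]; xl=np.linspace(X-48.5,-68,7); zl=np.linspace(p[2]-70.9,41,7)
t=np.radians(ths); x=xl+68*np.cos(t)-52.5*np.sin(t); z=zl+68*np.sin(t)+52.5*np.cos(t)
for i in range(6):
    dx,dz=x[i+1]-x[i],z[i+1]-z[i]; c,q=np.cos(t[i]),np.sin(t[i])
    print((dx*c+dz*q).round(1),(dx*q-dz*c).round(1))
print(x,z)
for n in("side",):
    b=vision.get_image(n); cv2.imwrite(f"pics/{n}5.png",cv2.resize(b[100:200,110:225],(600,520)))
E
```

```text
clock: 11.9
position: [0.4638, 0.2775, 0.1164]
ee_rot: [0.101, 0.637, 0.754, 0.12]
contact_force: [0.6, -0.1, -2.0]
width: 0.0123
gripper_force: 71.4
module frame -18.275102186541872 -0.8918980592471656 xl -66.77510218654187 zl 45.46517487643247
2.2 4.3
2.3 4.3
2.3 4.3
2.4 4.4
2.4 4.4
2.4 4.4
[-18.32665128 -14.8644269  -11.54663682  -8.38304196  -5.3829759
  -2.55531901   0.09152617] [116.4087976  113.01662331 109.43517019 105.67230158 101.73638362
  97.63626206  93.38123771]
```

View pics/side5.png

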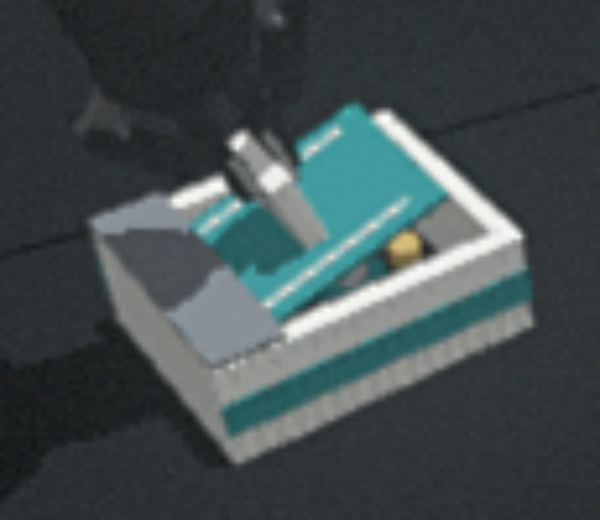

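The low edge is now hidden beneath the lip (lip edge (165,195) to (285,330)) while the far edge is still high. Next: lower it by the handle.

```bash
python3 -m handwheel '[[[0,1.1,2.1],[0.25,0,0],1],[[0,1.1,2.1],[0.25,0,0],1],[[0,1.1,2.1],[0.25,0,0],1],[[0,1.1,2.1],[0.25,0,0],1],[[0,1.1,2.1],[0.25,0,0],1],[[0,1.1,2.1],[0.25,0,0],1],[[0,1.2,2.2],[0.25,0,0],1],[[0,1.2,2.2],[0.25,0,0],1],[[0,1.2,2.2],[0.25,0,0],1]]'
python3 -m handwheel '[[[0,1.2,2.2],[0.25,0,0],1],[[0,1.2,2.2],[0.25,0,0],1],[[0,1.2,2.2],[0.25,0,0],1],[[0,0,0],[0,0,0],1],[[0,0,0],[0,0,0],1]]'
python3 - <<'E'
from h import *
s=readout.get_state();p=s["position"]*1000
a=np.radians(9.6);d=p[:2]-[481.7,281.4];X=d@[np.cos(a),np.sin(a)];Y=d@[-np.sin(a),np.cos(a)]
print("module frame",X,Y,p[2]-52.5,goal([481.7,281.4,92.5],tool(9.6)))
b=vision.get_image("side"); cv2.imwrite(f"pics/side6.png",cv2.resize(b[100:200,110:225],(600,520)))
E
```

```text
clock: 13.08
position: [0.4774, 0.2797, 0.0994]
ee_rot: [0.025, 0.645, 0.763, 0.029]
contact_force: [0.2, 0.9, -2.2]
width: 0.0126
gripper_force: 71.3
clock: 13.7
position: [0.4809, 0.2803, 0.0931]
ee_rot: [-0.0, 0.645, 0.764, -0.0]
contact_force: [0.1, 0.1, -1.7]
width: 0.0125
gripper_force: 71.4
module frame -0.9580652326190615 -0.9916505625625931 40.553695800683656 (array([1. , 1. , 0.6]), array([-0.  ,  0.  ,  0.01]))
```

View pics/side6.png

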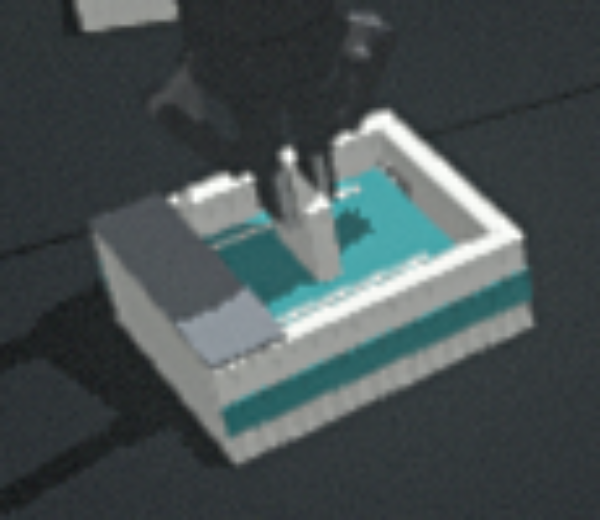

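The cover is flat inside the rim with its edge under the lip, but it is not yet carrying load on the ledges. Next: lower in 1 mm steps until it touches.

```bash
python3 -m handwheel '[[[0,0,0.7],[0,0,0],1],[[0,0,0],[0,0,0],1],[[0,0,0],[0,0,0],1]]'; python3 -m handwheel '[[[0,0,0.8],[0,0,0],1],[[0,0,0],[0,0,0],1],[[0,0,0],[0,0,0],1]]'
```

```text
clock: 14.12
position: [0.481, 0.2804, 0.0925]
ee_rot: [-0.0, 0.645, 0.764, 0.0]
contact_force: [-0.0, 0.3, -1.8]
width: 0.0126
gripper_force: 71.5
clock: 14.5
position: [0.481, 0.2803, 0.0925]
ee_rot: [0.0, 0.645, 0.764, 0.0]
contact_force: [-2.8, 0.5, 4.6]
width: 0.0125
gripper_force: 72.4
```

Contact is confirmed (force now +4.6 N). Next: open partway, then withdraw.

```bash
python3 -m handwheel '[[[0,0,0],[0,0,0],0.2],[[0,0,0],[0,0,0],0.2],[[0,0,0],[0,0,0],0.2],[[0,0,0],[0,0,0],0.2],[[0,0,-10],[0,0,0],0.2],[[0,0,-20],[0,0,0],0.2],[[0,0,-30],[0,0,0],0.2],[[0,0,-35],[0,0,0],0.2],[[0,0,-35],[0,0,0],0.2],[[-30,0,0],[0,0,0],0.2],[[-40,0,0],[0,0,0],0.2],[[-40,0,0],[0,0,0],0.2],[[-40,0,0],[0,0,0],0.2],[[-40,0,0],[0,0,0],0.2],[[0,0,0],[0,0,0],0.2],[[0,0,0],[0,0,0],0.2]]'
python3 - <<'E'
from h import *
a=vision.get_image("side"); b=vision.get_image("top")
m=mask(b,(80,100,60),(100,255,255),(118,210,180,275)); r=rect("top",m,.046)
cv2.imwrite("pics/both7.png",np.hstack([cv2.resize(a[100:200,110:225],(400,347)),cv2.resize(b[190:320,90:240],(400,347))])); print(r,cv2.boxPoints(r))
E
```

```text
clock: 16.5
position: [0.5128, 0.0934, 0.2221]
ee_rot: [-0.0, 0.645, 0.764, 0.001]
contact_force: [-0.4, 0.7, 0.4]
width: 0.0347
gripper_force: 0.0
((491.84356689453125, 283.070068359375), (114.26741027832031, 100.0894546508789), 9.543787956237793) [[427.20316 322.9493 ]
 [443.79813 224.24516]
 [556.484   243.19083]
 [539.88904 341.89496]]
```

View pics/both7.png

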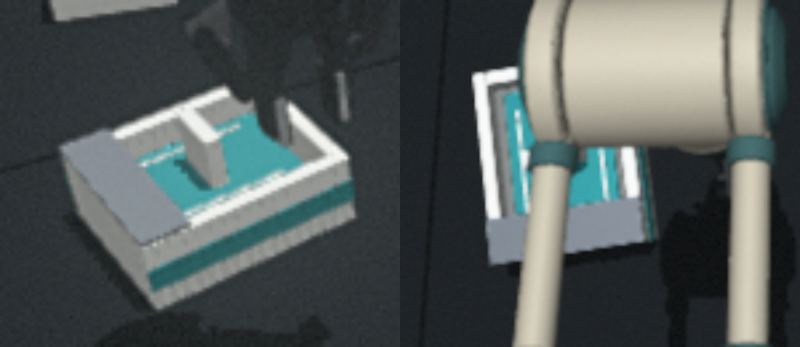

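The cover lies flat on the ledges, with its far edge about 67 mm from the module's centre and about 0 mm off sideways. The robot is clear.

```bash
python3 -c "from rig import manip; print(manip.sign_off())"
```

```text
the job is handed in; nothing more can be done
None
```

The teal cover was hooked under the lip, lowered flat onto the ledges and released (measured about 1 mm off centre). I handed the job in at about 17 s; no verdict was returned, and the grey cover and bottle were never approached.

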